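# Sort the offcuts after charring

## Task

Sort the five offcuts on the bench: the two unburnt pine pieces into the dark wooden tray, the rusty pipe end into the red tray and the two black charred pieces into the white tray, each standing flat on the tray's floor the same way up as now. Put the pine and the pipe away first and only then move the charred pieces, so that no soot gets on the clean work. Leave the small glue-up in its blue clamp where it is; it is still setting.

Things in the scene. Friction and masses are not known exactly. Their poses are not given: they have to be found in the camera images.
- char_block: black charred wooden block with fine grey cracks, 80 x 40 mm seen from above and 45 mm high, origin at the centre of its underside, x along the 80 mm side, y along the 40 mm side, z up; loose, about 70 g
- char_log: black charred wooden log, a round slice, standing on its flat end, 56 mm in diameter and 45 mm high, origin at the centre of its underside, z up; loose, about 60 g
- pine_block: unburnt pale pine block with darker grain lines, 80 x 40 mm seen from above and 45 mm high, origin at the centre of its underside, x along the 80 mm side, y along the 40 mm side, z up; loose, about 80 g
- pine_log: unburnt pine log, pale top with rings and brown bark round the side, a round slice, standing on its flat end, 56 mm in diameter and 45 mm high, origin at the centre of its underside, z up; loose, about 70 g
- pipe: rusty red-brown steel pipe end standing upright, open at both ends, 42 mm outside diameter, 35 mm bore, 50 mm high, origin at the centre of its underside, z up; loose, about 170 g
- glueup: two pale wood strips (70 x 44 x 32 mm together) glued face to face and held by a small bar clamp with blue jaws and a black bar on top, 84 mm over the clamp (along y), 37 mm high; stands loose on the bench among the offcuts, about 450 g, and must stay where it is; origin at the centre of its underside, x along the strips, z up
- tray_white: white enamel open square tray, for charred pieces; fixed to the bench; 150 x 150 mm outside, 22 mm high, walls 4 mm, its floor's top 4 mm above the bench; origin at the centre of its underside, x and y along its sides (turned up to 0.2 rad), z up
- tray_wood: dark brown wooden open square tray, for unburnt pine; fixed to the bench; 150 x 150 mm outside, 22 mm high, walls 4 mm, its floor's top 4 mm above the bench; origin at the centre of its underside, x and y along its sides (turned up to 0.2 rad), z up
- tray_red: red plastic open square tray, for metal; fixed to the bench; 150 x 150 mm outside, 22 mm high, walls 4 mm, its floor's top 4 mm above the bench; origin at the centre of its underside, x and y along its sides (turned up to 0.2 rad), z up

How it is judged:
By the outcome, as a careful person would: the job done as asked, in the order asked, and still so for the second after the job is handed in, with the robot touching nothing.
It also fails if it takes over 115 s, if anything falls off the work surface, if the arm or the gripper's body presses on something with over 40 N, if the wrist force passes 120 N, or if a joint passes its speed limit or range.

## Robot

A 6-joint arm with a two-finger parallel gripper is mounted at the origin on the work surface. World frame = base frame: x ahead of the robot, y to its left, z up, the work surface at z = 0. Lengths are in mm, angles in rad, forces in N, time in s.
With the tool pointing down it reaches from about 250 to 850 mm from the base axis. Payload 12.5 kg.
Tool frame: the origin (TCP) lies on the centre line of the jaws, within the pads' length; the fingertips stand 19 mm ahead of it and the grasp point (between the pads) is the TCP; z points along the fingers, y is the line along which they close (so a half turn about z gives the same grasp; the last joint's range is limited). The gripper opens to 93 mm and grips with 3 to 60 N. Pads are 15 mm wide; open, the fingers measure 128 mm over their backs; the gripper's body (75 mm by 188 mm) begins 65 mm behind the grasp point.
Start: joints at [-1.376, 0.351, 1.652, -0, 1.139, -0.085], TCP at [151.91, -528.59, 237.633] pointing down, gripper open.
Joint ranges: [-2.75, 2.75], [-0.79, 2.1], [0.01, 2.65], [-1.57, 4.71], [0.07, 3.14], [-2.87, 2.87]. Speed limits (rad/s): [2.22, 2.22, 2.79, 3.14, 3.14, 3.14].

## Interface

Orientations are given as a unit quaternion [x, y, z, w].
In Python, from rig import ctrl gives the robot as it stands.
- The arm moves only by the tool play_rows, never from a script. Its argument "motion" is a list of rows, each an object with "travel": the shift along the tool's x, y, z in mm, a list of three; "rotation": the turn, a rotation vector about the tool's x, y, z in degrees, a list of three; "hand": the opening, from 0 (shut) to 1 (fully open). In form: [{"travel": [x, y, z], "rotation": [wx, wy, wz], "hand": hand}, ...]. A call has exactly 5 rows; each row shifts and turns the commanded pose from where the row before left it, along the tool's axes as they then stand; what a row does not reach is not made up. A row lasts 1/12 s, in which the tool goes at most 41.7 mm and 7.16 degrees, less where a joint would pass 70% of its speed; a pose out of reach is approached as far as the arm can. A call is refused whole if a number of a shift passes 41.7 or a number of a turn 7.16, either way. A call with a gripper value outside its range is refused whole. The fingers move at their own pace and stop on an object; "newtons" is the grip in N (left out, the last holds). Time passes only in rows, so rows that do not move let the fingers close, or fill a call up. It gives the time, the measured TCP pose, the force, the opening and the grip force at its end, in the units of the state.
- ctrl.get_obs(): the state, without advancing time (a new reading comes with each control period).
- ctrl.read_camera(name): name is "side" or "top"; returns the picture (400x640x3 uint8, red, green, blue); there is no depth.
- ctrl.get_calibration(name): a dict with "vertical_fov" (degrees; the focal length in pixels is half the picture's height over the tangent of half this angle, whatever the lens; pixels are square), "cx", "cy" (the principal point, pixels), "R" (3x3) and "t" (3): a world point X has camera coordinates R X + t. Camera axes: x right, y down, z forward; pixel columns grow to the right and rows downward; lengths in mm; the calibration is good to about 2 mm. A picture is of the moment at which its call begins. get_calibration takes no time and is no camera call.
- ctrl.finish_job(): hands the job in; it is judged then, once.
The state is a dict: "t": time; "joints": joint angles; "qvel": joint speeds; "tau": joint torques, N m; "tool_pos": TCP position; "tool_rot": TCP orientation; "force": force on the tool from outside, world axes, zero at the start; "moment": the same for the moment, N m; "grip_width": finger opening in mm; "grip_force": force on a finger pad.
Only numpy, scipy, OpenCV 4.12 (cv2) and the standard library are available. Lean on these libraries where they do the work, as an engineer would, in place of code of your own. Each camera call takes 0.05 s, during which the arm holds its last target. There are 200 camera calls.

## Working session

There is one attempt and no reset: what is moved stays moved. The work goes in short steps, Python scripts to look and compute and a tool call to move; the robot and the scene stay as the last step left them, time stands still between calls to the robot, and variables do not carry over. Pictures are saved under pics/ and viewed, at most 14 in all, crops included, and the job is handed in when it is done.

Besides the shell and the picture viewer there is one more tool, called as name(argument=value, ...) on one line, values as JSON. play_rows: Moves the arm, as the interface text tells. Its arguments: {"type":"object","properties":{"motion":{"type":"array"},"newtons":{"type":"number"}},"required":["motion"]}

```bash
mkdir -p pics; ls; python3 - <<'E'
from rig import ctrl
import cv2,numpy as np
for n in("top","side"):
    im=ctrl.read_camera(n); cv2.imwrite(f"pics/{n}0.png",im[:,:,::-1]); np.save(f"{n}0.npy",im)
    c=ctrl.get_calibration(n); print(n,c)
o=ctrl.get_obs();print(o)
E
```

```text
pics
top {'vertical_fov': 49.13717970997814, 'cx': 315.92935240862613, 'cy': 200.49444627945334, 'R': array([[-0.00206607, -0.99997543,  0.00669803],
       [-0.99969529,  0.00190064, -0.02461117],
       [ 0.02459783, -0.00674684, -0.99967466]]), 't': array([   9.24628058,  533.19286228, 1261.06748637])}
side {'vertical_fov': 44.47298989361262, 'cx': 320.5710354650505, 'cy': 196.5120006519242, 'R': array([[-0.91691337, -0.39835503,  0.0241481 ],
       [-0.22064535,  0.45559131, -0.86241068],
       [ 0.33254397, -0.79608406, -0.50563295]]), 't': array([ 516.26624412,  146.39557233, 1009.65705971])}
{'t': 0.1, 'joints': array([-1.37557571e+00,  3.51181436e-01,  1.65232362e+00,  6.97603219e-06,
        1.13908525e+00, -8.45865453e-02]), 'qvel': array([-2.17486361e-05, -2.29658743e-03, -1.81002741e-03,  1.49838555e-03,
       -2.66219808e-04,  7.76806242e-04]), 'tau': array([ 9.04712997e-04, -4.98028135e+01, -2.85702235e+01,  7.00133108e-02,
        2.38401425e-02, -6.70780969e-05]), 'tool_pos': array([ 151.87433603, -528.33417055,  237.16961662]), 'tool_rot': array([ 9.90229527e-01,  1.39446174e-01, -2.44170347e-05, -4.98237226e-04]), 'force': array([0.67787587, 1.23169717, 1.47305237]), 'moment': array([ 0.02295231, -0.01099855, -0.00143876]), 'grip_force': 0.0, 'grip_width': 93.28373980913832}
```

View pics/top0.png

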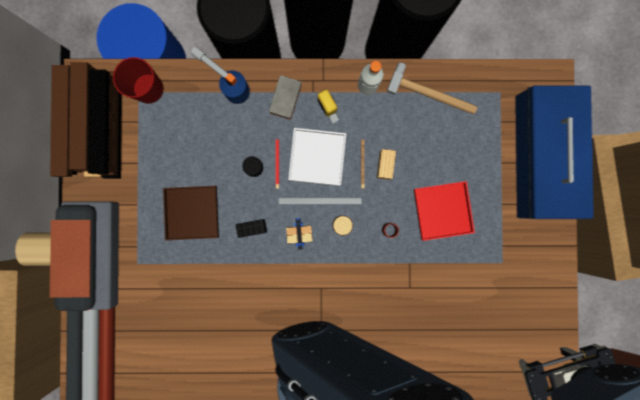

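View pics/side0.png

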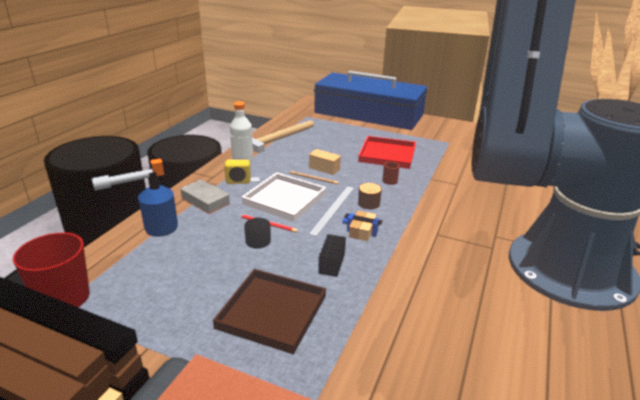

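The top view shows the char log at (253,166), char block (252,228), pine block (387,164), pine log (343,225), pipe (390,230) and glue-up (299,234). The trays are white (318,157), wood (191,213) and red (444,210). The side view agrees with this.

```bash
cat > h.py <<'E'
import numpy as np,cv2
from rig import ctrl
def cast(n,u,v,z):
    c=ctrl.get_calibration(n); f=200/np.tan(np.radians(c['vertical_fov']/2))
    R,t=np.array(c['R']),np.array(c['t']); o=-R.T@t
    d=R.T@np.array([(u-c['cx'])/f,(v-c['cy'])/f,1]); return (o+d*(z-o[2])/d[2])
def proj(n,X):
    c=ctrl.get_calibration(n); f=200/np.tan(np.radians(c['vertical_fov']/2))
    p=np.array(c['R'])@np.array(X)+c['t']; return f*p[0]/p[2]+c['cx'],f*p[1]/p[2]+c['cy']
def masks(im):
    h=cv2.cvtColor(im,cv2.COLOR_RGB2HSV).astype(int);H,S,V=h[...,0],h[...,1],h[...,2]
    return dict(pale=(H>8)&(H<30)&(S>60)&(V>90),dark=(V<55),red=((H<9)|(H>170))&(S>110)&(V>40),white=(S<40)&(V>170),brown=((H<15)|(H>170))&(S>70)&(V>25)&(V<95))
E
python3 - <<'E'
from h import *
im=np.load('top0.npy')
R=dict(char_block=('dark',(252,228),22.5),char_log=('dark',(253,166),22.5),pine_block=('pale',(387,164),22.5),pine_log=('pale',(343,225),22.5),pipe=('brown',(390,230),25),
 tray_white=('white',(318,157),15),tray_wood=('brown',(191,213),15),tray_red=('red',(444,210),15))
M=masks(im)
for k,(m,(u,v),z) in R.items():
    w=M[m].astype(np.uint8); r=36 if 'tray' in k else 22
    g=np.zeros_like(w); g[v-r:v+r,u-r:u+r]=w[v-r:v+r,u-r:u+r]
    cs,_=cv2.findContours(g,cv2.RETR_EXTERNAL,cv2.CHAIN_APPROX_NONE); c=max(cs,key=cv2.contourArea)
    P=np.array([cast('top',a,b,z)[:2] for a,b in c[:,0]],np.float32)
    (cx,cy),(a,b),th=cv2.minAreaRect(P)
    s=2.9
    if a<b: th+=90; a,b=b,a
    th=(th+90)%180-90
    print(k,'ctr %.0f %.0f size %.0f %.0f long-axis deg %.1f'%(cx,cy,a+s,b+s,th), 'centroid',P.mean(0).round(), 'side px',np.round(proj('side',(cx,cy,z))))
b=cv2.resize(im[130:260,150:490],None,fx=2.35,fy=2.35,interpolation=cv2.INTER_CUBIC); cv2.imwrite('pics/crop.png',b[:,:,::-1])
print(im[215,343],im[228,252],im[190,300])
E
```

```text
char_block ctr 455 194 size 87 42 long-axis deg -79.5 centroid [455. 194.] side px [332. 253.]
char_log ctr 631 190 size 57 57 long-axis deg 0.1 centroid [631. 190.] side px [257. 231.]
pine_block ctr 638 -194 size 88 48 long-axis deg -7.4 centroid [ 638. -194.] side px [324. 160.]
pine_log ctr 461 -68 size 57 57 long-axis deg 89.8 centroid [463. -67.] side px [370. 194.]
pipe ctr 450 -204 size 46 40 long-axis deg 89.7 centroid [ 451. -202.] side px [390. 171.]
tray_white ctr 661 5 size 155 154 long-axis deg 83.8 centroid [661.   5.] side px [284. 192.]
tray_wood ctr 499 369 size 153 151 long-axis deg -87.4 centroid [499. 369.] side px [271. 304.]
tray_red ctr 503 -361 size 159 155 long-axis deg -81.7 centroid [ 504. -361.] side px [387. 149.]
[110 103  95] [27 26 25] [101 109 116]
```

View pics/crop.png

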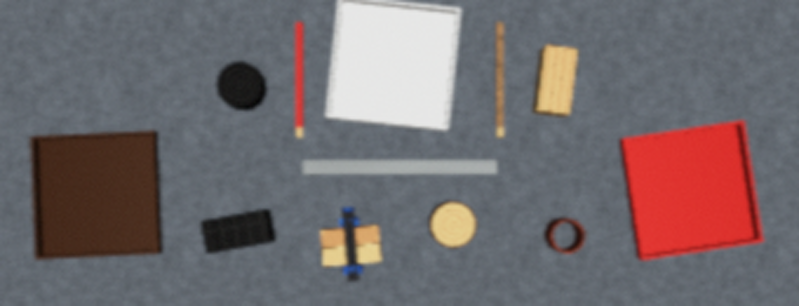

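The crop confirms the masks: sizes are close to nominal, and the side projections land on the objects. Next is a small helper that turns targets into tool-axis shifts.

```bash
cat > plan.py <<'E'
import sys,numpy as np
from scipy.spatial.transform import Rotation as Ro
from rig import ctrl
# args: "x,y,z,psi" waypoints (psi=world angle of tool x, deg, tool down); per leg prints turn (in place, first) then per-row shift
def go(*W):
    o=ctrl.get_obs(); p=np.array(o['tool_pos']); R=Ro.from_quat(o['tool_rot']).as_matrix()
    psi=np.degrees(np.arctan2(R[1,0],R[0,0])); print('t %.1f'%o['t'],'at',p.round(1),'psi %.1f'%psi,'tilt',R[:,2].round(3),'w %.1f'%o['grip_width'],'F',np.round(o['force'],1))
    for w in W:
        w=np.array([float(a) for a in w.split(',')]); D=Ro.from_euler('z',w[3],degrees=True).as_matrix()@np.diag([1,-1,-1])
        rot=np.degrees((Ro.from_matrix(R).inv()*Ro.from_matrix(D)).as_rotvec()); R=D
        s=R.T@(w[:3]-p); p=w[:3]; n=int(np.ceil(np.abs(s).max()/41/5)); print(w,'turn',rot.round(1),'shift',s.round(1),'calls',n,'row',(s/n/5).round(1))
go(*sys.argv[1:])
E
python3 plan.py 638,-194,110,-7 638,-194,40,-7 638,-194,130,-7 497,411,130,3 497,411,45,3
```

```text
t 0.1 at [ 151.9 -528.3  237.2] psi 16.0 tilt [-0.     0.001 -1.   ] w 93.3 F [0.7 1.2 1.5]
[ 638. -194.  110.   -7.] turn [-0.1  0.  23. ] shift [ 441.8 -391.1  127.2] calls 3 row [ 29.5 -26.1   8.5]
[ 638. -194.   40.   -7.] turn [0. 0. 0.] shift [ 0.  0. 70.] calls 1 row [ 0.  0. 14.]
[ 638. -194.  130.   -7.] turn [0. 0. 0.] shift [  0.   0. -90.] calls 1 row [  0.   0. -18.]
[497. 411. 130.   3.] turn [  0.   0. -10.] shift [-109.1 -611.6    0. ] calls 3 row [ -7.3 -40.8   0. ]
[497. 411.  45.   3.] turn [0. 0. 0.] shift [ 0.  0. 85.] calls 1 row [ 0.  0. 17.]
```

play_rows(motion=[{"travel": [0, 0, 0], "rotation": [0, 0, 4.6], "hand": 1}, {"travel": [0, 0, 0], "rotation": [0, 0, 4.6], "hand": 1}, {"travel": [0, 0, 0], "rotation": [0, 0, 4.6], "hand": 1}, {"travel": [0, 0, 0], "rotation": [0, 0, 4.6], "hand": 1}, {"travel": [0, 0, 0], "rotation": [0, 0, 4.6], "hand": 1}], newtons=20)

```text
t: 0.52
tool_pos: [151.9, -528.4, 237.3]
tool_rot: [0.998, -0.063, -0.0, -0.0]
force: [-0.1, -0.1, -0.0]
grip_width: 92.6
grip_force: 0.0
```

play_rows(motion=[{"travel": [22, -19.5, 6], "rotation": [0, 0, 0], "hand": 1}, {"travel": [22, -19.5, 6], "rotation": [0, 0, 0], "hand": 1}, {"travel": [22, -19.5, 6], "rotation": [0, 0, 0], "hand": 1}, {"travel": [22, -19.5, 6], "rotation": [0, 0, 0], "hand": 1}, {"travel": [22, -19.5, 6], "rotation": [0, 0, 0], "hand": 1}])

```text
t: 0.93
tool_pos: [273.8, -444.1, 207.2]
tool_rot: [0.998, -0.061, -0.0, -0.0]
force: [0.0, -0.1, -0.3]
grip_width: 93.0
grip_force: 0.0
```

play_rows(motion=[{"travel": [22, -19.5, 6], "rotation": [0, 0, 0], "hand": 1}, {"travel": [22, -19.5, 6], "rotation": [0, 0, 0], "hand": 1}, {"travel": [22, -19.5, 6], "rotation": [0, 0, 0], "hand": 1}, {"travel": [22, -19.5, 6], "rotation": [0, 0, 0], "hand": 1}, {"travel": [22, -19.5, 6], "rotation": [0, 0, 0], "hand": 1}])

```text
t: 1.35
tool_pos: [394.9, -360.6, 177.2]
tool_rot: [0.998, -0.061, -0.0, -0.0]
force: [-0.0, -0.8, -1.0]
grip_width: 92.8
grip_force: 0.0
```

play_rows(motion=[{"travel": [22, -19.5, 6], "rotation": [0, 0, 0], "hand": 1}, {"travel": [22, -19.5, 6], "rotation": [0, 0, 0], "hand": 1}, {"travel": [22, -19.5, 6], "rotation": [0, 0, 0], "hand": 1}, {"travel": [22, -19.5, 6], "rotation": [0, 0, 0], "hand": 1}, {"travel": [22, -19.5, 6], "rotation": [0, 0, 0], "hand": 1}])

```text
t: 1.77
tool_pos: [515.9, -277.1, 147.0]
tool_rot: [0.998, -0.061, -0.0, -0.0]
force: [-0.7, -0.9, 0.7]
grip_width: 92.8
grip_force: 0.0
```

play_rows(motion=[{"travel": [22, -19.5, 6], "rotation": [0, 0, 0], "hand": 1}, {"travel": [22, -19.5, 6], "rotation": [0, 0, 0], "hand": 1}, {"travel": [22, -19.5, 6], "rotation": [0, 0, 0], "hand": 1}, {"travel": [22, -19.5, 6], "rotation": [0, 0, 0], "hand": 1}, {"travel": [0, 0, 0], "rotation": [0, 0, 0], "hand": 1}])

```text
t: 2.18
tool_pos: [614.3, -208.3, 122.0]
tool_rot: [0.998, -0.059, -0.0, -0.001]
force: [0.1, -0.2, -0.3]
grip_width: 92.8
grip_force: 0.0
```

play_rows(motion=[{"travel": [22, -17, 2], "rotation": [0, 0, 0], "hand": 1}, {"travel": [0, 0, 25], "rotation": [0, 0, 0], "hand": 1}, {"travel": [0, 0, 25], "rotation": [0, 0, 0], "hand": 1}, {"travel": [0, 0, 20], "rotation": [0, 0, 0], "hand": 1}, {"travel": [0, 0, 10], "rotation": [0, 0, 0], "hand": 1}])

```text
t: 2.6
tool_pos: [634.1, -196.9, 38.7]
tool_rot: [0.998, -0.061, -0.002, -0.001]
force: [0.5, -0.1, 0.4]
grip_width: 92.7
grip_force: 0.0
```

play_rows(motion=[{"travel": [0, 0, 0], "rotation": [0, 0, 0], "hand": 0.3}, {"travel": [0, 0, 0], "rotation": [0, 0, 0], "hand": 0.3}, {"travel": [0, 0, 0], "rotation": [0, 0, 0], "hand": 0.3}, {"travel": [0, 0, 0], "rotation": [0, 0, 0], "hand": 0.3}, {"travel": [0, 0, 0], "rotation": [0, 0, 0], "hand": 0.3}])

```text
t: 3.02
tool_pos: [636.2, -197.6, 42.9]
tool_rot: [0.998, -0.061, 0.001, 0.0]
force: [0.2, -0.2, 1.4]
grip_width: 64.2
grip_force: 0.0
```

play_rows(motion=[{"travel": [0, 0, 0], "rotation": [0, 0, 0], "hand": 0.3}, {"travel": [0, 0, 0], "rotation": [0, 0, 0], "hand": 0.3}, {"travel": [0, 0, 0], "rotation": [0, 0, 0], "hand": 0.3}, {"travel": [0, 0, 0], "rotation": [0, 0, 0], "hand": 0.3}, {"travel": [0, 0, 0], "rotation": [0, 0, 0], "hand": 0.3}])

```text
t: 3.43
tool_pos: [635.8, -197.3, 41.8]
tool_rot: [0.998, -0.061, 0.0, 0.0]
force: [-0.2, 1.0, 1.7]
grip_width: 39.9
grip_force: 20.0
```

play_rows(motion=[{"travel": [0, 0, -15], "rotation": [0, 0, 0], "hand": 0.3}, {"travel": [0, 0, -25], "rotation": [0, 0, 0], "hand": 0.3}, {"travel": [0, 0, -25], "rotation": [0, 0, 0], "hand": 0.3}, {"travel": [0, 0, -20], "rotation": [0, 0, -5], "hand": 0.3}, {"travel": [0, 0, -5], "rotation": [0, 0, -5], "hand": 0.3}])

```text
t: 3.85
tool_pos: [637.1, -197.9, 136.6]
tool_rot: [1.0, 0.028, 0.003, 0.001]
force: [0.7, -0.2, -1.1]
grip_width: 39.9
grip_force: 20.0
```

```bash
python3 plan.py 497,411,130,3 497,411,46,3
```

```text
t 3.9 at [ 637.1 -197.9  136.6] psi 3.2 tilt [ 0.005 -0.002 -1.   ] w 39.9 F [ 0.7 -0.2 -1.1]
[497. 411. 130.   3.] turn [ 0.1 -0.3  0.2] shift [-108.1 -615.4    6.6] calls 4 row [ -5.4 -30.8   0.3]
[497. 411.  46.   3.] turn [0. 0. 0.] shift [ 0.  0. 84.] calls 1 row [ 0.   0.  16.8]
```

play_rows(motion=[{"travel": [-5.4, -30.8, 0], "rotation": [0, 0, 0], "hand": 0.3}, {"travel": [-5.4, -30.8, 0], "rotation": [0, 0, 0], "hand": 0.3}, {"travel": [-5.4, -30.8, 0], "rotation": [0, 0, 0], "hand": 0.3}, {"travel": [-5.4, -30.8, 0], "rotation": [0, 0, 0], "hand": 0.3}, {"travel": [-5.4, -30.8, 0], "rotation": [0, 0, 0], "hand": 0.3}])

```text
t: 4.27
tool_pos: [600.1, -43.8, 132.7]
tool_rot: [1.0, 0.026, 0.0, 0.0]
force: [0.5, 0.3, -1.0]
grip_width: 39.7
grip_force: 20.0
```

play_rows(motion=[{"travel": [-5.4, -30.8, 0], "rotation": [0, 0, 0], "hand": 0.3}, {"travel": [-5.4, -30.8, 0], "rotation": [0, 0, 0], "hand": 0.3}, {"travel": [-5.4, -30.8, 0], "rotation": [0, 0, 0], "hand": 0.3}, {"travel": [-5.4, -30.8, 0], "rotation": [0, 0, 0], "hand": 0.3}, {"travel": [-5.4, -30.8, 0], "rotation": [0, 0, 0], "hand": 0.3}])

```text
t: 4.68
tool_pos: [565.1, 108.7, 132.7]
tool_rot: [1.0, 0.026, 0.0, 0.0]
force: [0.3, -0.1, -0.4]
grip_width: 40.0
grip_force: 20.0
```

play_rows(motion=[{"travel": [-5.4, -30.8, 0], "rotation": [0, 0, 0], "hand": 0.3}, {"travel": [-5.4, -30.8, 0], "rotation": [0, 0, 0], "hand": 0.3}, {"travel": [-5.4, -30.8, 0], "rotation": [0, 0, 0], "hand": 0.3}, {"travel": [-5.4, -30.8, 0], "rotation": [0, 0, 0], "hand": 0.3}, {"travel": [-5.4, -30.8, 0], "rotation": [0, 0, 0], "hand": 0.3}])

```text
t: 5.1
tool_pos: [529.9, 261.2, 132.8]
tool_rot: [1.0, 0.026, 0.0, -0.0]
force: [1.0, 0.4, -0.9]
grip_width: 39.7
grip_force: 20.0
```

play_rows(motion=[{"travel": [-5.4, -30.8, 0], "rotation": [0, 0, 0], "hand": 0.3}, {"travel": [-5.4, -30.8, 0], "rotation": [0, 0, 0], "hand": 0.3}, {"travel": [-5.4, -30.8, 0], "rotation": [0, 0, 0], "hand": 0.3}, {"travel": [-5.4, -30.8, 0], "rotation": [0, 0, 0], "hand": 0.3}, {"travel": [-5.4, -30.8, 0], "rotation": [0, 0, 0], "hand": 0.3}])

```text
t: 5.52
tool_pos: [494.8, 413.6, 132.8]
tool_rot: [1.0, 0.026, 0.0, -0.0]
force: [1.3, -0.8, -0.3]
grip_width: 40.2
grip_force: 20.0
```

play_rows(motion=[{"travel": [0, 0, 0], "rotation": [0, 0, 0], "hand": 0.3}, {"travel": [0, 0, 0], "rotation": [0, 0, 0], "hand": 0.3}, {"travel": [0, 0, 10], "rotation": [0, 0, 0], "hand": 0.3}, {"travel": [0, 0, 15], "rotation": [0, 0, 0], "hand": 0.3}, {"travel": [0, 0, 15], "rotation": [0, 0, 0], "hand": 0.3}])

```text
t: 5.93
tool_pos: [495.8, 410.8, 91.2]
tool_rot: [1.0, 0.026, 0.0, -0.0]
force: [0.3, -0.1, -0.6]
grip_width: 39.9
grip_force: 20.0
```

```bash
python3 plan.py 497,411,46.5,3
```

```text
t 5.9 at [495.8 410.8  91.2] psi 3.0 tilt [ 0.  0. -1.] w 39.9 F [ 0.3 -0.1 -0.6]
[497.  411.   46.5   3. ] turn [-0. -0. -0.] shift [ 1.2 -0.1 44.7] calls 1 row [ 0.2 -0.   8.9]
```

play_rows(motion=[{"travel": [1, 0, 15], "rotation": [0, 0, 0], "hand": 0.3}, {"travel": [0, 0, 15], "rotation": [0, 0, 0], "hand": 0.3}, {"travel": [0, 0, 9], "rotation": [0, 0, 0], "hand": 0.3}, {"travel": [0, 0, 5], "rotation": [0, 0, 0], "hand": 0.3}, {"travel": [0, 0, 0], "rotation": [0, 0, 0], "hand": 0.3}])

```text
t: 6.35
tool_pos: [496.3, 411.2, 46.9]
tool_rot: [1.0, 0.026, -0.001, 0.0]
force: [0.1, 0.8, 0.5]
grip_width: 39.5
grip_force: 20.0
```

play_rows(motion=[{"travel": [0, 0, 0], "rotation": [0, 0, 0], "hand": 0.3}, {"travel": [0, 0, 0], "rotation": [0, 0, 0], "hand": 0.3}, {"travel": [0, 0, 0], "rotation": [0, 0, 0], "hand": 0.3}, {"travel": [0, 0, 0], "rotation": [0, 0, 0], "hand": 0.3}, {"travel": [0, 0, 0], "rotation": [0, 0, 0], "hand": 0.3}])

```text
t: 6.77
tool_pos: [496.3, 412.3, 48.0]
tool_rot: [1.0, 0.026, 0.0, -0.0]
force: [-0.5, 0.5, -1.0]
grip_width: 39.7
grip_force: 20.0
```

play_rows(motion=[{"travel": [0, 0, 2], "rotation": [0, 0, 0], "hand": 0.3}, {"travel": [0, 0, 0], "rotation": [0, 0, 0], "hand": 0.3}, {"travel": [0, 0, 0], "rotation": [0, 0, 0], "hand": 0.3}, {"travel": [0, 0, 0], "rotation": [0, 0, 0], "hand": 0.7}, {"travel": [0, 0, 0], "rotation": [0, 0, 0], "hand": 0.7}])

```text
t: 7.18
tool_pos: [496.2, 412.1, 45.6]
tool_rot: [1.0, 0.026, -0.0, 0.0]
force: [0.0, -0.4, 0.5]
grip_width: 48.7
grip_force: 0.0
```

play_rows(motion=[{"travel": [0, 0, 0], "rotation": [0, 0, 0], "hand": 0.7}, {"travel": [0, 0, 0], "rotation": [0, 0, 0], "hand": 0.7}, {"travel": [0, 0, -15], "rotation": [0, 0, 0], "hand": 0.7}, {"travel": [0, 0, -30], "rotation": [0, 0, 0], "hand": 0.7}, {"travel": [0, 0, -35], "rotation": [0, 0, 0], "hand": 1}])

```text
t: 7.6
tool_pos: [495.3, 411.4, 124.8]
tool_rot: [1.0, 0.026, -0.002, 0.001]
force: [0.3, 0.4, -0.7]
grip_width: 68.4
grip_force: 0.0
```

play_rows(motion=[{"travel": [0, 0, 0], "rotation": [0, 0, -6.7], "hand": 1}, {"travel": [0, 0, 0], "rotation": [0, 0, -6.7], "hand": 1}, {"travel": [0, 0, 0], "rotation": [0, 0, -6.7], "hand": 1}, {"travel": [0, 0, 0], "rotation": [0, 0, -6.7], "hand": 1}, {"travel": [0, 0, 0], "rotation": [0, 0, -6.7], "hand": 1}])

```text
t: 8.02
tool_pos: [496.2, 412.1, 125.6]
tool_rot: [0.949, 0.316, -0.0, 0.0]
force: [-0.3, -0.1, -0.4]
grip_width: 92.7
grip_force: 0.0
```

play_rows(motion=[{"travel": [0, 0, 0], "rotation": [0, 0, -6.7], "hand": 1}, {"travel": [0, 0, 0], "rotation": [0, 0, -6.7], "hand": 1}, {"travel": [0, 0, 0], "rotation": [0, 0, -6.7], "hand": 1}, {"travel": [0, 0, 0], "rotation": [0, 0, -6.7], "hand": 1}, {"travel": [0, 0, 0], "rotation": [0, 0, -6.7], "hand": 1}])

```text
t: 8.43
tool_pos: [496.2, 412.1, 125.6]
tool_rot: [0.817, 0.576, -0.0, -0.0]
force: [-0.2, -0.4, 0.6]
grip_width: 92.8
grip_force: 0.0
```

play_rows(motion=[{"travel": [0, 0, 0], "rotation": [0, 0, -6.7], "hand": 1}, {"travel": [0, 0, 0], "rotation": [0, 0, -6.7], "hand": 1}, {"travel": [0, 0, 0], "rotation": [0, 0, -6.7], "hand": 1}, {"travel": [0, 0, 0], "rotation": [0, 0, 0], "hand": 1}, {"travel": [0, 0, 0], "rotation": [0, 0, 0], "hand": 1}])

```text
t: 8.85
tool_pos: [496.2, 412.1, 125.6]
tool_rot: [0.708, 0.707, -0.0, -0.0]
force: [-0.6, -0.4, 0.0]
grip_width: 93.0
grip_force: 0.0
```

```bash
python3 plan.py 461,-68,125,90 461,-68,40,90
```

```text
t 8.8 at [496.2 412.1 125.6] psi 89.9 tilt [-0. -0. -1.] w 93.0 F [-0.6 -0.4  0. ]
[461. -68. 125.  90.] turn [-0.   0.  -0.1] shift [-480.1  -35.2    0.6] calls 3 row [-32.   -2.3   0. ]
[461. -68.  40.  90.] turn [0. 0. 0.] shift [ 0.  0. 85.] calls 1 row [ 0.  0. 17.]
```

play_rows(motion=[{"travel": [-32, -2.3, 0], "rotation": [0, 0, 0], "hand": 1}, {"travel": [-32, -2.3, 0], "rotation": [0, 0, 0], "hand": 1}, {"travel": [-32, -2.3, 0], "rotation": [0, 0, 0], "hand": 1}, {"travel": [-32, -2.3, 0], "rotation": [0, 0, 0], "hand": 1}, {"travel": [-32, -2.3, 0], "rotation": [0, 0, 0], "hand": 1}])

```text
t: 9.27
tool_pos: [484.8, 250.7, 125.7]
tool_rot: [0.708, 0.706, 0.0, 0.0]
force: [0.6, -0.7, 0.4]
grip_width: 93.1
grip_force: 0.0
```

play_rows(motion=[{"travel": [-32, -2.3, 0], "rotation": [0, 0, 0], "hand": 1}, {"travel": [-32, -2.3, 0], "rotation": [0, 0, 0], "hand": 1}, {"travel": [-32, -2.3, 0], "rotation": [0, 0, 0], "hand": 1}, {"travel": [-32, -2.3, 0], "rotation": [0, 0, 0], "hand": 1}, {"travel": [-32, -2.3, 0], "rotation": [0, 0, 0], "hand": 1}])

```text
t: 9.68
tool_pos: [473.7, 90.7, 125.8]
tool_rot: [0.708, 0.706, 0.0, 0.0]
force: [1.4, 0.5, 0.7]
grip_width: 92.9
grip_force: 0.0
```

play_rows(motion=[{"travel": [-32, -2.3, 0], "rotation": [0, 0, 0], "hand": 1}, {"travel": [-32, -2.3, 0], "rotation": [0, 0, 0], "hand": 1}, {"travel": [-32, -2.3, 0], "rotation": [0, 0, 0], "hand": 1}, {"travel": [-32, -2.3, 0], "rotation": [0, 0, 0], "hand": 1}, {"travel": [-32, -2.3, 0], "rotation": [0, 0, 0], "hand": 1}])

```text
t: 10.1
tool_pos: [462.6, -69.5, 125.9]
tool_rot: [0.708, 0.706, 0.0, 0.0]
force: [0.4, -0.3, -0.1]
grip_width: 93.3
grip_force: 0.0
```

play_rows(motion=[{"travel": [0, 0, 0], "rotation": [0, 0, 0], "hand": 1}, {"travel": [0, 0, 0], "rotation": [0, 0, 0], "hand": 1}, {"travel": [0, 0, 10], "rotation": [0, 0, 0], "hand": 1}, {"travel": [0, 0, 10], "rotation": [0, 0, 0], "hand": 1}, {"travel": [0, 0, 0], "rotation": [0, 0, 0], "hand": 1}])

```text
t: 10.52
tool_pos: [461.8, -66.7, 103.5]
tool_rot: [0.706, 0.708, -0.001, -0.001]
force: [0.3, 0.1, -0.7]
grip_width: 92.8
grip_force: 0.0
```

```bash
python3 plan.py 461,-68,40,90
```

```text
t 10.5 at [461.8 -66.7 103.5] psi 90.2 tilt [-0.003  0.001 -1.   ] w 92.8 F [ 0.3  0.1 -0.7]
[461. -68.  40.  90.] turn [-0.2 -0.   0.2] shift [-1.3 -0.8 63.5] calls 1 row [-0.3 -0.2 12.7]
```

play_rows(motion=[{"travel": [-1, -0.5, 20], "rotation": [0, 0, 0], "hand": 1}, {"travel": [0, 0, 20], "rotation": [0, 0, 0], "hand": 1}, {"travel": [0, 0, 16], "rotation": [0, 0, 0], "hand": 1}, {"travel": [0, 0, 7], "rotation": [0, 0, 0], "hand": 1}, {"travel": [0, 0, 0], "rotation": [0, 0, 0], "hand": 0.45}])

```text
t: 10.93
tool_pos: [461.5, -68.1, 41.2]
tool_rot: [0.706, 0.708, -0.001, -0.001]
force: [0.6, -0.7, 0.2]
grip_width: 90.0
grip_force: 0.0
```

play_rows(motion=[{"travel": [0, 0, 0], "rotation": [0, 0, 0], "hand": 0.45}, {"travel": [0, 0, 0], "rotation": [0, 0, 0], "hand": 0.45}, {"travel": [0, 0, 0], "rotation": [0, 0, 0], "hand": 0.45}, {"travel": [0, 0, 0], "rotation": [0, 0, 0], "hand": 0.45}, {"travel": [0, 0, 0], "rotation": [0, 0, 0], "hand": 0.45}])

```text
t: 11.35
tool_pos: [462.6, -69.0, 43.1]
tool_rot: [0.706, 0.708, 0.0, 0.0]
force: [-0.9, -0.4, 0.7]
grip_width: 57.7
grip_force: 0.2
```

play_rows(motion=[{"travel": [0, 0, 0], "rotation": [0, 0, 0], "hand": 0.45}, {"travel": [0, 0, 0], "rotation": [0, 0, 0], "hand": 0.45}, {"travel": [0, 0, 0], "rotation": [0, 0, 0], "hand": 0.45}, {"travel": [0, 0, 0], "rotation": [0, 0, 0], "hand": 0.45}, {"travel": [0, 0, 0], "rotation": [0, 0, 0], "hand": 0.45}])

```text
t: 11.77
tool_pos: [462.6, -69.0, 43.1]
tool_rot: [0.706, 0.708, 0.0, 0.0]
force: [-1.1, 0.4, 7.1]
grip_width: 55.8
grip_force: 20.0
```

play_rows(motion=[{"travel": [0, 0, -15], "rotation": [0, 0, 0], "hand": 0.45}, {"travel": [0, 0, -25], "rotation": [0, 0, 0], "hand": 0.45}, {"travel": [0, 0, -25], "rotation": [0, 0, 0], "hand": 0.45}, {"travel": [0, 0, -20], "rotation": [0, 0, 0], "hand": 0.45}, {"travel": [0, 0, 0], "rotation": [0, 0, 0], "hand": 0.45}])

```text
t: 12.18
tool_pos: [464.0, -69.3, 130.9]
tool_rot: [0.706, 0.708, 0.001, 0.002]
force: [1.3, 0.1, 0.5]
grip_width: 55.7
grip_force: 20.0
```

```bash
python3 plan.py 501,333,126,90
```

```text
t 12.2 at [464.  -69.3 130.9] psi 90.1 tilt [ 0.005 -0.001 -1.   ] w 55.7 F [1.3 0.1 0.5]
[501. 333. 126.  90.] turn [0.3 0.1 0.1] shift [402.3  37.    4.9] calls 2 row [40.2  3.7  0.5]
```

play_rows(motion=[{"travel": [31, 2.8, 0], "rotation": [0, 0, 0], "hand": 0.45}, {"travel": [31, 2.8, 0], "rotation": [0, 0, 0], "hand": 0.45}, {"travel": [31, 2.8, 0], "rotation": [0, 0, 0], "hand": 0.45}, {"travel": [31, 2.8, 0], "rotation": [0, 0, 0], "hand": 0.45}, {"travel": [31, 2.8, 0], "rotation": [0, 0, 0], "hand": 0.45}])

```text
t: 12.6
tool_pos: [475.5, 87.5, 126.8]
tool_rot: [0.706, 0.708, -0.0, -0.0]
force: [0.6, 0.2, -0.5]
grip_width: 55.8
grip_force: 20.0
```

play_rows(motion=[{"travel": [31, 2.8, 0], "rotation": [0, 0, 0], "hand": 0.45}, {"travel": [31, 2.8, 0], "rotation": [0, 0, 0], "hand": 0.45}, {"travel": [31, 2.8, 0], "rotation": [0, 0, 0], "hand": 0.45}, {"travel": [31, 2.8, 0], "rotation": [0, 0, 0], "hand": 0.45}, {"travel": [31, 2.8, 0], "rotation": [0, 0, 0], "hand": 0.45}])

```text
t: 13.02
tool_pos: [489.2, 242.6, 126.6]
tool_rot: [0.706, 0.708, -0.0, -0.0]
force: [1.2, 0.2, -0.2]
grip_width: 55.7
grip_force: 20.0
```

play_rows(motion=[{"travel": [31, 2.8, 0], "rotation": [0, 0, 0], "hand": 0.45}, {"travel": [31, 2.8, 0], "rotation": [0, 0, 0], "hand": 0.45}, {"travel": [31, 2.8, 0], "rotation": [0, 0, 0], "hand": 0.45}, {"travel": [0, 0, 0], "rotation": [0, 0, 0], "hand": 0.45}, {"travel": [0, 0, 0], "rotation": [0, 0, 0], "hand": 0.45}])

```text
t: 13.43
tool_pos: [497.2, 335.0, 126.2]
tool_rot: [0.706, 0.709, -0.001, -0.0]
force: [0.0, 0.0, -0.8]
grip_width: 55.8
grip_force: 20.0
```

play_rows(motion=[{"travel": [0, 0, 10], "rotation": [0, 0, 0], "hand": 0.45}, {"travel": [0, 0, 20], "rotation": [0, 0, 0], "hand": 0.45}, {"travel": [0, 0, 20], "rotation": [0, 0, 0], "hand": 0.45}, {"travel": [0, 0, 0], "rotation": [0, 0, 0], "hand": 0.45}, {"travel": [0, 0, 0], "rotation": [0, 0, 0], "hand": 0.45}])

```text
t: 13.85
tool_pos: [497.3, 332.8, 76.6]
tool_rot: [0.707, 0.707, -0.001, -0.0]
force: [-1.0, -0.2, 0.1]
grip_width: 55.4
grip_force: 20.0
```

```bash
python3 plan.py 501,333,47.5,90
```

```text
t 13.8 at [497.3 332.8  76.6] psi 90.1 tilt [-0.002 -0.001 -1.   ] w 55.4 F [-1.  -0.2  0.1]
[501.  333.   47.5  90. ] turn [-0.1  0.1  0.1] shift [ 0.2  3.7 29.1] calls 1 row [0.  0.7 5.8]
```

play_rows(motion=[{"travel": [0, 2, 12], "rotation": [0, 0, 0], "hand": 0.45}, {"travel": [0, 1, 10], "rotation": [0, 0, 0], "hand": 0.45}, {"travel": [0, 0, 6], "rotation": [0, 0, 0], "hand": 0.45}, {"travel": [0, 0, 0], "rotation": [0, 0, 0], "hand": 0.45}, {"travel": [0, 0, 0], "rotation": [0, 0, 0], "hand": 0.45}])

```text
t: 14.27
tool_pos: [500.7, 334.1, 49.4]
tool_rot: [0.706, 0.708, -0.0, -0.0]
force: [-0.3, 0.5, -0.4]
grip_width: 55.6
grip_force: 20.0
```

play_rows(motion=[{"travel": [0, 0, 0], "rotation": [0, 0, 0], "hand": 0.45}, {"travel": [0, 0, 0], "rotation": [0, 0, 0], "hand": 0.45}, {"travel": [0, 0, 0], "rotation": [0, 0, 0], "hand": 0.45}, {"travel": [0, 0, 0], "rotation": [0, 0, 0], "hand": 0.45}, {"travel": [0, 0, 0], "rotation": [0, 0, 0], "hand": 0.45}])

```text
t: 14.68
tool_pos: [500.9, 334.2, 49.9]
tool_rot: [0.706, 0.708, 0.0, 0.0]
force: [-0.7, -0.1, -1.4]
grip_width: 55.8
grip_force: 20.0
```

play_rows(motion=[{"travel": [0, 0, 2.5], "rotation": [0, 0, 0], "hand": 0.45}, {"travel": [0, 0, 0], "rotation": [0, 0, 0], "hand": 0.45}, {"travel": [0, 0, 0], "rotation": [0, 0, 0], "hand": 0.45}, {"travel": [0, 0, 0], "rotation": [0, 0, 0], "hand": 0.8}, {"travel": [0, 0, 0], "rotation": [0, 0, 0], "hand": 0.8}])

```text
t: 15.1
tool_pos: [500.7, 334.1, 47.0]
tool_rot: [0.706, 0.708, -0.0, -0.0]
force: [0.3, -0.0, -0.6]
grip_width: 64.6
grip_force: 0.0
```

play_rows(motion=[{"travel": [0, 0, 0], "rotation": [0, 0, 0], "hand": 0.8}, {"travel": [0, 0, 0], "rotation": [0, 0, 0], "hand": 0.8}, {"travel": [0, 0, -15], "rotation": [0, 0, 0], "hand": 0.8}, {"travel": [0, 0, -30], "rotation": [0, 0, 0], "hand": 0.8}, {"travel": [0, 0, -35], "rotation": [0, 0, 0], "hand": 1}])

```text
t: 15.52
tool_pos: [499.8, 333.6, 126.5]
tool_rot: [0.706, 0.708, -0.002, -0.001]
force: [0.3, 0.6, 0.1]
grip_width: 77.4
grip_force: 0.0
```

play_rows(motion=[{"travel": [-33, -3, 0], "rotation": [0, 0, 0], "hand": 1}, {"travel": [-33, -3, 0], "rotation": [0, 0, 0], "hand": 1}, {"travel": [-33, -3, 0], "rotation": [0, 0, 0], "hand": 1}, {"travel": [-33, -3, 0], "rotation": [0, 0, 0], "hand": 1}, {"travel": [-33, -3, 0], "rotation": [0, 0, 0], "hand": 1}])

```text
t: 15.93
tool_pos: [485.8, 167.7, 127.3]
tool_rot: [0.706, 0.708, 0.0, 0.0]
force: [0.8, 0.0, -0.9]
grip_width: 93.0
grip_force: 0.0
```

play_rows(motion=[{"travel": [-33, -3, 0], "rotation": [0, 0, 0], "hand": 1}, {"travel": [-33, -3, 0], "rotation": [0, 0, 0], "hand": 1}, {"travel": [-33, -3, 0], "rotation": [0, 0, 0], "hand": 1}, {"travel": [-33, -3, 0], "rotation": [0, 0, 0], "hand": 1}, {"travel": [-33, -3, 0], "rotation": [0, 0, 0], "hand": 1}])

```text
t: 16.35
tool_pos: [471.2, 2.6, 127.3]
tool_rot: [0.706, 0.708, 0.0, 0.0]
force: [0.7, -0.7, 0.6]
grip_width: 93.2
grip_force: 0.0
```

play_rows(motion=[{"travel": [-33, -3, 0], "rotation": [0, 0, 0], "hand": 1}, {"travel": [-33, -3, 0], "rotation": [0, 0, 0], "hand": 1}, {"travel": [-33, -3, 0], "rotation": [0, 0, 0], "hand": 1}, {"travel": [-33, -3, 0], "rotation": [0, 0, 0], "hand": 1}, {"travel": [-33, -3, 0], "rotation": [0, 0, 0], "hand": 1}])

```text
t: 16.77
tool_pos: [456.5, -162.6, 127.3]
tool_rot: [0.706, 0.708, 0.0, 0.0]
force: [0.2, 0.7, -0.4]
grip_width: 93.1
grip_force: 0.0
```

play_rows(motion=[{"travel": [-33, -3, 0], "rotation": [0, 0, 0], "hand": 1}, {"travel": [0, 0, 0], "rotation": [0, 0, 0], "hand": 1}, {"travel": [0, 0, 0], "rotation": [0, 0, 0], "hand": 1}, {"travel": [0, 0, 0], "rotation": [0, 0, 0], "hand": 1}, {"travel": [0, 0, 0], "rotation": [0, 0, 0], "hand": 1}])

```text
t: 17.18
tool_pos: [454.0, -193.0, 127.1]
tool_rot: [0.706, 0.708, -0.0, -0.0]
force: [-0.1, 0.7, -1.4]
grip_width: 93.3
grip_force: 0.0
```

```bash
python3 plan.py 450,-204,42,90; python3 - <<'E'
from h import *
im=ctrl.read_camera('side');cv2.imwrite('pics/s1.png',im[:,:,::-1])
E
```

```text
t 17.2 at [ 454.  -193.   127.1] psi 90.2 tilt [-0.  0. -1.] w 93.3 F [-0.1  0.7 -1.4]
[ 450. -204.   42.   90.] turn [-0.  -0.   0.2] shift [-11.   -4.   85.1] calls 1 row [-2.2 -0.8 17. ]
```

View pics/s1.png

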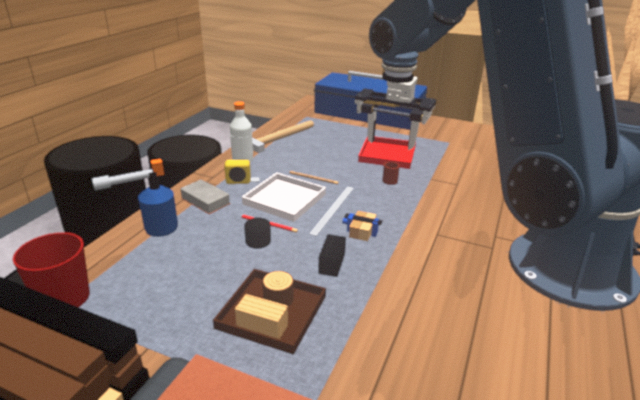

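Both pine pieces stand in the wood tray, the block at (262,316) and the log at (278,287). The glue-up at (362,223) is untouched, and the pipe at (390,173) is next.

play_rows(motion=[{"travel": [-10, -3.5, 5], "rotation": [0, 0, 0], "hand": 1}, {"travel": [0, 0, 25], "rotation": [0, 0, 0], "hand": 1}, {"travel": [0, 0, 25], "rotation": [0, 0, 0], "hand": 1}, {"travel": [0, 0, 20], "rotation": [0, 0, 0], "hand": 1}, {"travel": [0, 0, 12], "rotation": [0, 0, 0], "hand": 1}])

```text
t: 17.65
tool_pos: [449.6, -203.5, 37.9]
tool_rot: [0.706, 0.708, -0.0, -0.001]
force: [0.5, 0.8, -0.7]
grip_width: 92.9
grip_force: 0.0
```

play_rows(motion=[{"travel": [0, 0, 0], "rotation": [0, 0, 0], "hand": 0.3}, {"travel": [0, 0, 0], "rotation": [0, 0, 0], "hand": 0.3}, {"travel": [0, 0, 0], "rotation": [0, 0, 0], "hand": 0.3}, {"travel": [0, 0, 0], "rotation": [0, 0, 0], "hand": 0.3}, {"travel": [0, 0, 0], "rotation": [0, 0, 0], "hand": 0.3}])

```text
t: 18.07
tool_pos: [451.0, -204.2, 41.0]
tool_rot: [0.706, 0.708, 0.0, 0.001]
force: [-0.9, 0.1, -1.2]
grip_width: 64.2
grip_force: 0.0
```

play_rows(motion=[{"travel": [0, 0, 0], "rotation": [0, 0, 0], "hand": 0.3}, {"travel": [0, 0, 0], "rotation": [0, 0, 0], "hand": 0.3}, {"travel": [0, 0, 0], "rotation": [0, 0, 0], "hand": 0.3}, {"travel": [0, 0, 0], "rotation": [0, 0, 0], "hand": 0.3}, {"travel": [0, 0, 0], "rotation": [0, 0, 0], "hand": 0.3}])

```text
t: 18.48
tool_pos: [450.5, -204.0, 40.3]
tool_rot: [0.706, 0.708, -0.0, -0.0]
force: [-2.8, 0.7, 4.1]
grip_width: 42.5
grip_force: 20.0
```

play_rows(motion=[{"travel": [0, 0, -15], "rotation": [0, 0, 0], "hand": 0.3}, {"travel": [0, 0, -25], "rotation": [0, 0, 0], "hand": 0.3}, {"travel": [0, 0, -25], "rotation": [0, 0, 0], "hand": 0.3}, {"travel": [0, 0, -15], "rotation": [0, 0, 0], "hand": 0.3}, {"travel": [0, 0, 0], "rotation": [0, 0, 0], "hand": 0.3}])

```text
t: 18.9
tool_pos: [451.8, -204.6, 122.7]
tool_rot: [0.706, 0.708, 0.001, 0.002]
force: [0.7, -0.9, -1.1]
grip_width: 42.1
grip_force: 20.0
```

```bash
python3 plan.py 503,-361,125,90
```

```text
t 18.9 at [ 451.8 -204.6  122.7] psi 90.1 tilt [ 0.004 -0.002 -1.   ] w 42.1 F [ 0.7 -0.9 -1.1]
[ 503. -361.  125.   90.] turn [0.2 0.1 0.1] shift [-156.4   51.2   -2.3] calls 1 row [-31.3  10.2  -0.5]
```

play_rows(motion=[{"travel": [-31, 10.4, 0], "rotation": [0, 0, 0], "hand": 0.3}, {"travel": [-31, 10.4, 0], "rotation": [0, 0, 0], "hand": 0.3}, {"travel": [-31, 10.4, 0], "rotation": [0, 0, 0], "hand": 0.3}, {"travel": [-31, 10.4, 0], "rotation": [0, 0, 0], "hand": 0.3}, {"travel": [-31, 10.4, 0], "rotation": [0, 0, 0], "hand": 0.3}])

```text
t: 19.32
tool_pos: [502.8, -360.0, 118.4]
tool_rot: [0.706, 0.708, -0.0, -0.001]
force: [0.9, 0.7, -1.3]
grip_width: 42.3
grip_force: 20.0
```

play_rows(motion=[{"travel": [0, 0, 0], "rotation": [0, 0, 0], "hand": 0.3}, {"travel": [0, 0, 15], "rotation": [0, 0, 0], "hand": 0.3}, {"travel": [0, 0, 25], "rotation": [0, 0, 0], "hand": 0.3}, {"travel": [0, 0, 20], "rotation": [0, 0, 0], "hand": 0.3}, {"travel": [0, 0, 8], "rotation": [0, 0, 0], "hand": 0.3}])

```text
t: 19.73
tool_pos: [501.3, -357.4, 47.9]
tool_rot: [0.706, 0.708, -0.0, -0.003]
force: [0.0, 1.2, -2.4]
grip_width: 42.3
grip_force: 20.0
```

play_rows(motion=[{"travel": [0, 0, 0], "rotation": [0, 0, 0], "hand": 0.3}, {"travel": [0, 0, 0], "rotation": [0, 0, 0], "hand": 0.3}, {"travel": [0, 0, 0], "rotation": [0, 0, 0], "hand": 0.3}, {"travel": [0, 0, 0], "rotation": [0, 0, 0], "hand": 0.3}, {"travel": [0, 0, 0], "rotation": [0, 0, 0], "hand": 0.3}])

```text
t: 20.15
tool_pos: [503.4, -359.1, 53.2]
tool_rot: [0.706, 0.708, 0.0, 0.001]
force: [-0.8, -0.0, -1.6]
grip_width: 41.8
grip_force: 20.0
```

play_rows(motion=[{"travel": [0, 0, 5.5], "rotation": [0, 0, 0], "hand": 0.3}, {"travel": [0, 0, 3], "rotation": [0, 0, 0], "hand": 0.3}, {"travel": [0, 0, 0], "rotation": [0, 0, 0], "hand": 0.3}, {"travel": [0, 0, 0], "rotation": [0, 0, 0], "hand": 0.3}, {"travel": [0, 0, 0], "rotation": [0, 0, 0], "hand": 0.7}])

```text
t: 20.57
tool_pos: [503.0, -358.9, 43.7]
tool_rot: [0.706, 0.708, 0.0, 0.0]
force: [-0.0, -0.3, -0.4]
grip_width: 45.3
grip_force: 0.0
```

play_rows(motion=[{"travel": [0, 0, 0], "rotation": [0, 0, 0], "hand": 0.7}, {"travel": [0, 0, 0], "rotation": [0, 0, 0], "hand": 0.7}, {"travel": [0, 0, 0], "rotation": [0, 0, 0], "hand": 0.7}, {"travel": [0, 0, -20], "rotation": [0, 0, 0], "hand": 0.7}, {"travel": [0, 0, -30], "rotation": [0, 0, 0], "hand": 1}])

```text
t: 20.98
tool_pos: [501.6, -357.8, 91.6]
tool_rot: [0.706, 0.708, -0.0, -0.003]
force: [-0.9, -0.2, -0.5]
grip_width: 68.2
grip_force: 0.0
```

play_rows(motion=[{"travel": [0, 0, -30], "rotation": [0, 0, 0], "hand": 1}, {"travel": [0, 0, 0], "rotation": [0, 0, -5.2], "hand": 1}, {"travel": [0, 0, 0], "rotation": [0, 0, -5.2], "hand": 1}, {"travel": [34, 3.3, 0], "rotation": [0, 0, 0], "hand": 1}, {"travel": [34, 3.3, 0], "rotation": [0, 0, 0], "hand": 1}])

```text
t: 21.4
tool_pos: [496.6, -290.9, 123.5]
tool_rot: [0.64, 0.769, 0.0, 0.0]
force: [1.2, 1.1, -0.6]
grip_width: 92.7
grip_force: 0.0
```

play_rows(motion=[{"travel": [34, 3.3, 0], "rotation": [0, 0, 0], "hand": 1}, {"travel": [34, 3.3, 0], "rotation": [0, 0, 0], "hand": 1}, {"travel": [34, 3.3, 0], "rotation": [0, 0, 0], "hand": 1}, {"travel": [34, 3.3, 0], "rotation": [0, 0, 0], "hand": 1}, {"travel": [34, 3.3, 0], "rotation": [0, 0, 0], "hand": 1}])

```text
t: 21.82
tool_pos: [481.7, -119.1, 123.7]
tool_rot: [0.639, 0.769, 0.0, 0.0]
force: [1.5, -0.4, -0.2]
grip_width: 92.7
grip_force: 0.0
```

play_rows(motion=[{"travel": [34, 3.3, 0], "rotation": [0, 0, 0], "hand": 1}, {"travel": [34, 3.3, 0], "rotation": [0, 0, 0], "hand": 1}, {"travel": [34, 3.3, 0], "rotation": [0, 0, 0], "hand": 1}, {"travel": [34, 3.3, 0], "rotation": [0, 0, 0], "hand": 1}, {"travel": [34, 3.3, 0], "rotation": [0, 0, 0], "hand": 1}])

```text
t: 22.23
tool_pos: [466.9, 51.1, 123.8]
tool_rot: [0.639, 0.769, 0.0, 0.0]
force: [0.5, 0.1, 0.5]
grip_width: 93.3
grip_force: 0.0
```

play_rows(motion=[{"travel": [34, 3.3, 0], "rotation": [0, 0, 0], "hand": 1}, {"travel": [34, 3.3, 0], "rotation": [0, 0, 0], "hand": 1}, {"travel": [34, 3.3, 0], "rotation": [0, 0, 0], "hand": 1}, {"travel": [34, 3.3, 0], "rotation": [0, 0, 0], "hand": 1}, {"travel": [0, 0, 0], "rotation": [0, 0, 0], "hand": 1}])

```text
t: 22.65
tool_pos: [454.9, 190.0, 123.8]
tool_rot: [0.638, 0.77, 0.001, -0.0]
force: [0.4, -0.4, -0.4]
grip_width: 93.3
grip_force: 0.0
```

play_rows(motion=[{"travel": [0, 0, 0], "rotation": [0, 0, 0], "hand": 1}, {"travel": [0, 0, 0], "rotation": [0, 0, 0], "hand": 1}, {"travel": [0, 0, 0], "rotation": [0, 0, 0], "hand": 1}, {"travel": [0, 0, 0], "rotation": [0, 0, 0], "hand": 1}, {"travel": [0, 0, 0], "rotation": [0, 0, 0], "hand": 1}])

```text
t: 23.07
tool_pos: [455.6, 184.8, 123.7]
tool_rot: [0.64, 0.769, 0.0, 0.0]
force: [-0.2, -0.1, -0.2]
grip_width: 93.1
grip_force: 0.0
```

```bash
python3 plan.py 455,194,41,100.5; python3 - <<'E'
from h import *
im=ctrl.read_camera('top');cv2.imwrite('pics/t1.png',im[:,:,::-1])
E
```

```text
t 23.1 at [455.6 184.8 123.7] psi 100.4 tilt [ 0. -0. -1.] w 93.1 F [-0.2 -0.1 -0.2]
[455.  194.   41.  100.5] turn [ 0.   0.  -0.1] shift [ 9.2  1.1 82.7] calls 1 row [ 1.8  0.2 16.5]
```

View pics/t1.png

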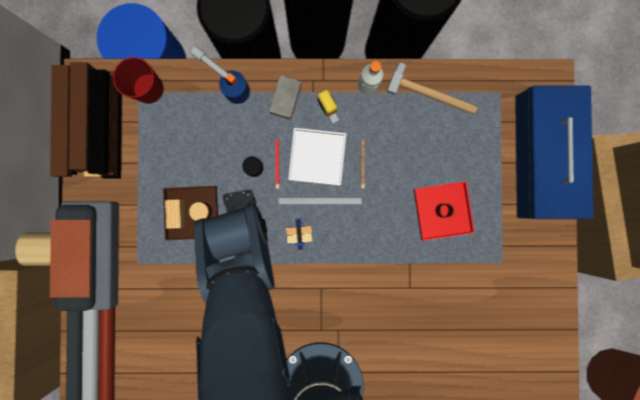

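The pipe stands in the red tray at (445,211), and the pine is in the wood tray at (173,213) and (199,211). The clean work is done, so I'll move the charred block.

play_rows(motion=[{"travel": [9, 1, 5], "rotation": [0, 0, 0], "hand": 1}, {"travel": [0, 0, 25], "rotation": [0, 0, 0], "hand": 1}, {"travel": [0, 0, 25], "rotation": [0, 0, 0], "hand": 1}, {"travel": [0, 0, 18], "rotation": [0, 0, 0], "hand": 1}, {"travel": [0, 0, 9], "rotation": [0, 0, 0], "hand": 1}])

```text
t: 23.53
tool_pos: [453.7, 194.7, 39.4]
tool_rot: [0.639, 0.769, -0.001, -0.001]
force: [-0.3, 0.3, 0.2]
grip_width: 92.9
grip_force: 0.0
```

play_rows(motion=[{"travel": [0, 0, 0], "rotation": [0, 0, 0], "hand": 0.3}, {"travel": [0, 0, 0], "rotation": [0, 0, 0], "hand": 0.3}, {"travel": [0, 0, 0], "rotation": [0, 0, 0], "hand": 0.3}, {"travel": [0, 0, 0], "rotation": [0, 0, 0], "hand": 0.3}, {"travel": [0, 0, 0], "rotation": [0, 0, 0], "hand": 0.3}])

```text
t: 23.95
tool_pos: [455.2, 194.8, 42.5]
tool_rot: [0.639, 0.769, 0.001, 0.0]
force: [-0.4, 0.3, -0.8]
grip_width: 64.3
grip_force: 0.0
```

play_rows(motion=[{"travel": [0, 0, 0], "rotation": [0, 0, 0], "hand": 0.3}, {"travel": [0, 0, 0], "rotation": [0, 0, 0], "hand": 0.3}, {"travel": [0, 0, 0], "rotation": [0, 0, 0], "hand": 0.3}, {"travel": [0, 0, 0], "rotation": [0, 0, 0], "hand": 0.3}, {"travel": [0, 0, 0], "rotation": [0, 0, 0], "hand": 0.3}])

```text
t: 24.37
tool_pos: [454.8, 194.7, 41.8]
tool_rot: [0.639, 0.769, 0.0, 0.0]
force: [-0.5, -1.0, 3.1]
grip_width: 39.6
grip_force: 20.0
```

play_rows(motion=[{"travel": [0, 0, -15], "rotation": [0, 0, 0], "hand": 0.3}, {"travel": [0, 0, -25], "rotation": [0, 0, 0], "hand": 0.3}, {"travel": [0, 0, -25], "rotation": [0, 0, 5.6], "hand": 0.3}, {"travel": [0, 0, -20], "rotation": [0, 0, 5.6], "hand": 0.3}, {"travel": [0, 0, 0], "rotation": [0, 0, 5.5], "hand": 0.3}])

```text
t: 24.78
tool_pos: [456.3, 195.2, 130.1]
tool_rot: [0.746, 0.666, 0.002, 0.001]
force: [0.9, 0.2, -0.3]
grip_width: 39.8
grip_force: 20.0
```

play_rows(motion=[{"travel": [0, 0, 0], "rotation": [0, 0, 0], "hand": 0.3}, {"travel": [0, 0, 0], "rotation": [0, 0, 0], "hand": 0.3}, {"travel": [0, 0, 0], "rotation": [0, 0, 0], "hand": 0.3}, {"travel": [0, 0, 0], "rotation": [0, 0, 0], "hand": 0.3}, {"travel": [0, 0, 0], "rotation": [0, 0, 0], "hand": 0.3}])

```text
t: 25.2
tool_pos: [454.5, 194.6, 126.1]
tool_rot: [0.744, 0.669, -0.0, -0.0]
force: [0.9, 0.0, -0.6]
grip_width: 40.0
grip_force: 20.0
```

```bash
python3 plan.py 703,1,125,83.8
```

```text
t 25.2 at [454.5 194.6 126.1] psi 83.9 tilt [-0.001 -0.    -1.   ] w 40.0 F [ 0.9  0.  -0.6]
[703.    1.  125.   83.8] turn [-0.1  0.   0.1] shift [-165.6  268.     1.1] calls 2 row [-16.6  26.8   0.1]
```

Release height is 41.8 + 4.

play_rows(motion=[{"travel": [-16.6, 26.8, 0], "rotation": [0, 0, 0], "hand": 0.3}, {"travel": [-16.6, 26.8, 0], "rotation": [0, 0, 0], "hand": 0.3}, {"travel": [-16.6, 26.8, 0], "rotation": [0, 0, 0], "hand": 0.3}, {"travel": [-16.6, 26.8, 0], "rotation": [0, 0, 0], "hand": 0.3}, {"travel": [-16.6, 26.8, 0], "rotation": [0, 0, 0], "hand": 0.3}])

```text
t: 25.62
tool_pos: [579.9, 96.6, 126.2]
tool_rot: [0.744, 0.668, -0.0, -0.0]
force: [-1.0, 0.4, 0.2]
grip_width: 40.1
grip_force: 20.0
```

play_rows(motion=[{"travel": [-16.6, 26.8, 0], "rotation": [0, 0, 0], "hand": 0.3}, {"travel": [-16.6, 26.8, 0], "rotation": [0, 0, 0], "hand": 0.3}, {"travel": [-16.6, 26.8, 0], "rotation": [0, 0, 0], "hand": 0.3}, {"travel": [-16.6, 26.8, 0], "rotation": [0, 0, 0], "hand": 0.3}, {"travel": [-16.6, 26.8, 0], "rotation": [0, 0, 0], "hand": 0.3}])

```text
t: 26.03
tool_pos: [704.2, -0.3, 126.0]
tool_rot: [0.744, 0.668, -0.0, -0.0]
force: [-0.7, -0.1, -0.5]
grip_width: 39.5
grip_force: 20.0
```

play_rows(motion=[{"travel": [0, 0, 0], "rotation": [0, 0, 0], "hand": 0.3}, {"travel": [0, 0, 10], "rotation": [0, 0, 0], "hand": 0.3}, {"travel": [0, 0, 20], "rotation": [0, 0, 0], "hand": 0.3}, {"travel": [0, 0, 20], "rotation": [0, 0, 0], "hand": 0.3}, {"travel": [0, 0, 0], "rotation": [0, 0, 0], "hand": 0.3}])

```text
t: 26.45
tool_pos: [700.1, 1.9, 71.5]
tool_rot: [0.744, 0.669, -0.003, -0.003]
force: [-0.5, -0.6, -1.3]
grip_width: 39.8
grip_force: 20.0
```

play_rows(motion=[{"travel": [0, 0, 0], "rotation": [0, 0, 0], "hand": 0.3}, {"travel": [0, 0, 0], "rotation": [0, 0, 0], "hand": 0.3}, {"travel": [0, 0, 0], "rotation": [0, 0, 0], "hand": 0.3}, {"travel": [0, 0, 0], "rotation": [0, 0, 0], "hand": 0.3}, {"travel": [0, 0, 0], "rotation": [0, 0, 0], "hand": 0.3}])

```text
t: 26.87
tool_pos: [703.7, 0.9, 77.6]
tool_rot: [0.744, 0.668, 0.0, 0.0]
force: [-0.1, 0.0, -1.0]
grip_width: 39.9
grip_force: 20.0
```

```bash
python3 plan.py 703,1,46,83.8
```

```text
t 26.9 at [703.7   0.9  77.6] psi 83.8 tilt [ 0.001 -0.    -1.   ] w 39.9 F [-0.1  0.  -1. ]
[703.    1.   46.   83.8] turn [ 0.1 -0.   0. ] shift [ 0.  -0.7 31.6] calls 1 row [ 0.  -0.1  6.3]
```

play_rows(motion=[{"travel": [0, 0, 7], "rotation": [0, 0, 0], "hand": 0.3}, {"travel": [0, 0, 8], "rotation": [0, 0, 0], "hand": 0.3}, {"travel": [0, 0, 7], "rotation": [0, 0, 0], "hand": 0.3}, {"travel": [0, 0, 5], "rotation": [0, 0, 0], "hand": 0.3}, {"travel": [0, 0, 2], "rotation": [0, 0, 0], "hand": 0.3}])

```text
t: 27.28
tool_pos: [702.7, 0.9, 46.0]
tool_rot: [0.744, 0.668, -0.001, -0.001]
force: [-0.1, -0.2, -1.6]
grip_width: 39.4
grip_force: 20.0
```

play_rows(motion=[{"travel": [0, 0, 0], "rotation": [0, 0, 0], "hand": 0.3}, {"travel": [0, 0, 0], "rotation": [0, 0, 0], "hand": 0.3}, {"travel": [0, 0, 0], "rotation": [0, 0, 0], "hand": 0.3}, {"travel": [0, 0, 0], "rotation": [0, 0, 0], "hand": 0.3}, {"travel": [0, 0, 0], "rotation": [0, 0, 0], "hand": 0.3}])

```text
t: 27.7
tool_pos: [703.5, 0.8, 48.0]
tool_rot: [0.744, 0.668, 0.0, 0.0]
force: [-0.7, -0.5, -0.8]
grip_width: 39.8
grip_force: 20.0
```

play_rows(motion=[{"travel": [0, 0, 2], "rotation": [0, 0, 0], "hand": 0.3}, {"travel": [0, 0, 0], "rotation": [0, 0, 0], "hand": 0.3}, {"travel": [0, 0, 0], "rotation": [0, 0, 0], "hand": 0.3}, {"travel": [0, 0, 0], "rotation": [0, 0, 0], "hand": 0.7}, {"travel": [0, 0, 0], "rotation": [0, 0, 0], "hand": 0.7}])

```text
t: 28.12
tool_pos: [703.2, 0.8, 45.6]
tool_rot: [0.744, 0.668, -0.0, -0.0]
force: [-0.5, 0.5, -0.9]
grip_width: 48.7
grip_force: 0.0
```

play_rows(motion=[{"travel": [0, 0, 0], "rotation": [0, 0, 0], "hand": 0.7}, {"travel": [0, 0, 0], "rotation": [0, 0, 0], "hand": 0.7}, {"travel": [0, 0, -15], "rotation": [0, 0, 0], "hand": 0.7}, {"travel": [0, 0, -30], "rotation": [0, 0, 0], "hand": 0.7}, {"travel": [0, 0, -35], "rotation": [0, 0, 0], "hand": 1}])

```text
t: 28.53
tool_pos: [702.3, 0.9, 125.8]
tool_rot: [0.744, 0.668, -0.001, -0.001]
force: [-0.4, 0.4, 0.5]
grip_width: 68.3
grip_force: 0.0
```

play_rows(motion=[{"travel": [0, 0, 0], "rotation": [0, 0, 6.9], "hand": 1}, {"travel": [0, 0, 0], "rotation": [0, 0, 6.9], "hand": 1}, {"travel": [0, 0, 0], "rotation": [0, 0, 6.9], "hand": 1}, {"travel": [0, 0, 0], "rotation": [0, 0, 6.9], "hand": 1}, {"travel": [0, 0, 0], "rotation": [0, 0, 6.9], "hand": 1}])

```text
t: 28.95
tool_pos: [703.5, 0.8, 127.0]
tool_rot: [0.91, 0.415, 0.0, 0.0]
force: [0.2, 0.0, 1.2]
grip_width: 92.7
grip_force: 0.0
```

play_rows(motion=[{"travel": [0, 0, 0], "rotation": [0, 0, 6.9], "hand": 1}, {"travel": [0, 0, 0], "rotation": [0, 0, 6.9], "hand": 1}, {"travel": [0, 0, 0], "rotation": [0, 0, 6.9], "hand": 1}, {"travel": [0, 0, 0], "rotation": [0, 0, 6.9], "hand": 1}, {"travel": [0, 0, 0], "rotation": [0, 0, 6.9], "hand": 1}])

```text
t: 29.37
tool_pos: [703.5, 0.8, 126.9]
tool_rot: [0.992, 0.126, 0.0, 0.0]
force: [0.3, -0.4, -0.5]
grip_width: 93.0
grip_force: 0.0
```

play_rows(motion=[{"travel": [0, 0, 0], "rotation": [0, 0, 6.9], "hand": 1}, {"travel": [0, 0, 0], "rotation": [0, 0, 6.9], "hand": 1}, {"travel": [0, 0, 0], "rotation": [0, 0, 6.9], "hand": 1}, {"travel": [0, 0, 0], "rotation": [0, 0, 0], "hand": 1}, {"travel": [0, 0, 0], "rotation": [0, 0, 0], "hand": 1}])

```text
t: 29.78
tool_pos: [703.5, 0.8, 126.6]
tool_rot: [0.999, -0.049, 0.0, 0.0]
force: [-0.6, -0.6, 0.1]
grip_width: 92.9
grip_force: 0.0
```

```bash
python3 plan.py 631,190,125,-6 631,190,41,-6
```

```text
t 29.8 at [703.5   0.8 126.6] psi -5.6 tilt [ 0.001 -0.    -1.   ] w 92.9 F [-0.6 -0.6  0.1]
[631. 190. 125.  -6.] turn [-0.  -0.   0.4] shift [ -91.9 -180.6    1.6] calls 1 row [-18.4 -36.1   0.3]
[631. 190.  41.  -6.] turn [0. 0. 0.] shift [ 0.  0. 84.] calls 1 row [ 0.   0.  16.8]
```

play_rows(motion=[{"travel": [-15, -30, 0], "rotation": [0, 0, 0], "hand": 1}, {"travel": [-15, -30, 0], "rotation": [0, 0, 0], "hand": 1}, {"travel": [-15, -30, 0], "rotation": [0, 0, 0], "hand": 1}, {"travel": [-15, -30, 0], "rotation": [0, 0, 0], "hand": 1}, {"travel": [-15, -30, 0], "rotation": [0, 0, 0], "hand": 1}])

```text
t: 30.2
tool_pos: [643.4, 159.1, 126.2]
tool_rot: [0.999, -0.049, 0.0, -0.0]
force: [0.4, -0.3, 1.1]
grip_width: 93.2
grip_force: 0.0
```

play_rows(motion=[{"travel": [-16, -30, 0], "rotation": [0, 0, 0], "hand": 1}, {"travel": [0, 0, 0], "rotation": [0, 0, 0], "hand": 1}, {"travel": [0, 0, 15], "rotation": [0, 0, 0], "hand": 1}, {"travel": [0, 0, 10], "rotation": [0, 0, 0], "hand": 1}, {"travel": [0, 0, 0], "rotation": [0, 0, 0], "hand": 1}])

```text
t: 30.62
tool_pos: [630.2, 188.6, 98.6]
tool_rot: [0.999, -0.05, -0.002, 0.0]
force: [-0.6, 0.6, -0.0]
grip_width: 92.6
grip_force: 0.0
```

play_rows(motion=[{"travel": [0, 0, 0], "rotation": [0, 0, 0], "hand": 1}, {"travel": [0, 0, 0], "rotation": [0, 0, 0], "hand": 1}, {"travel": [0, 0, 0], "rotation": [0, 0, 0], "hand": 1}, {"travel": [0, 0, 0], "rotation": [0, 0, 0], "hand": 1}, {"travel": [0, 0, 0], "rotation": [0, 0, 0], "hand": 1}])

```text
t: 31.03
tool_pos: [631.4, 189.1, 101.1]
tool_rot: [0.999, -0.051, 0.0, -0.0]
force: [-1.2, 0.3, 0.4]
grip_width: 93.4
grip_force: 0.0
```

```bash
python3 plan.py 631,190,41,-6
```

```text
t 31.0 at [631.4 189.1 101.1] psi -5.9 tilt [ 0.001  0.    -1.   ] w 93.4 F [-1.2  0.3  0.4]
[631. 190.  41.  -6.] turn [-0.  -0.   0.1] shift [-0.5 -0.9 60.1] calls 1 row [-0.1 -0.2 12. ]
```

play_rows(motion=[{"travel": [0, -1, 15], "rotation": [0, 0, 0], "hand": 1}, {"travel": [0, 0, 20], "rotation": [0, 0, 0], "hand": 1}, {"travel": [0, 0, 15], "rotation": [0, 0, 0], "hand": 1}, {"travel": [0, 0, 8], "rotation": [0, 0, 0], "hand": 1}, {"travel": [0, 0, 2], "rotation": [0, 0, 0], "hand": 0.45}])

```text
t: 31.45
tool_pos: [630.6, 190.0, 39.0]
tool_rot: [0.999, -0.051, -0.001, 0.0]
force: [-0.4, -0.0, 0.7]
grip_width: 89.9
grip_force: 0.0
```

play_rows(motion=[{"travel": [0, 0, 0], "rotation": [0, 0, 0], "hand": 0.45}, {"travel": [0, 0, 0], "rotation": [0, 0, 0], "hand": 0.45}, {"travel": [0, 0, 0], "rotation": [0, 0, 0], "hand": 0.45}, {"travel": [0, 0, 0], "rotation": [0, 0, 0], "hand": 0.45}, {"travel": [0, 0, 0], "rotation": [0, 0, 0], "hand": 0.45}])

```text
t: 31.87
tool_pos: [631.6, 190.3, 41.3]
tool_rot: [0.999, -0.051, 0.0, -0.0]
force: [0.2, 0.8, 0.6]
grip_width: 58.1
grip_force: 0.2
```

play_rows(motion=[{"travel": [0, 0, 0], "rotation": [0, 0, 0], "hand": 0.45}, {"travel": [0, 0, 0], "rotation": [0, 0, 0], "hand": 0.45}, {"travel": [0, 0, 0], "rotation": [0, 0, 0], "hand": 0.45}, {"travel": [0, 0, 0], "rotation": [0, 0, 0], "hand": 0.45}, {"travel": [0, 0, 0], "rotation": [0, 0, 0], "hand": 0.45}])

```text
t: 32.28
tool_pos: [631.6, 190.3, 41.2]
tool_rot: [0.999, -0.051, 0.0, -0.0]
force: [-0.7, 0.2, 5.8]
grip_width: 55.9
grip_force: 20.0
```

play_rows(motion=[{"travel": [0, 0, -15], "rotation": [0, 0, 0], "hand": 0.45}, {"travel": [0, 0, -25], "rotation": [0, 0, 0], "hand": 0.45}, {"travel": [0, 0, -25], "rotation": [0, 0, 0], "hand": 0.45}, {"travel": [0, 0, -20], "rotation": [0, 0, 0], "hand": 0.45}, {"travel": [0, 0, 0], "rotation": [0, 0, 0], "hand": 0.45}])

```text
t: 32.7
tool_pos: [633.3, 190.7, 130.9]
tool_rot: [0.999, -0.051, 0.003, -0.001]
force: [-0.2, -0.2, -0.7]
grip_width: 55.9
grip_force: 20.0
```

```bash
python3 plan.py 624,9,125,-6;python3 - <<'E'
from h import *
im=ctrl.read_camera('top');cv2.imwrite('pics/t2.png',cv2.resize(im[110:260,150:490],None,fx=2.35,fy=2.35)[:,:,::-1])
E
```

```text
t 32.7 at [633.3 190.7 130.9] psi -5.9 tilt [ 0.007  0.001 -1.   ] w 55.9 F [-0.2 -0.2 -0.7]
[624.   9. 125.  -6.] turn [-0.1 -0.4  0.1] shift [  9.8 181.6   5.9] calls 1 row [ 2.  36.3  1.2]
```

View pics/t2.png

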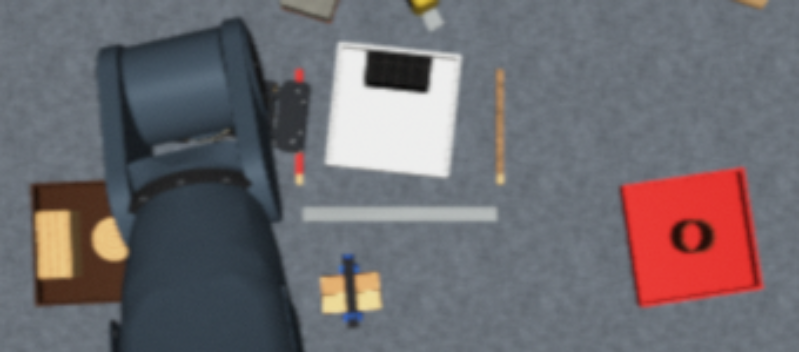

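The char block sits inside the white tray at (398,71) in the crop, with free floor in front of it. The log goes there.

play_rows(motion=[{"travel": [1.5, 30, 0], "rotation": [0, 0, 0], "hand": 0.45}, {"travel": [1.5, 30, 0], "rotation": [0, 0, 0], "hand": 0.45}, {"travel": [1.5, 30, 0], "rotation": [0, 0, 0], "hand": 0.45}, {"travel": [1.5, 30, 0], "rotation": [0, 0, 0], "hand": 0.45}, {"travel": [1.5, 30, 0], "rotation": [0, 0, 0], "hand": 0.45}])

```text
t: 33.17
tool_pos: [622.5, 38.9, 124.5]
tool_rot: [0.999, -0.051, -0.001, 0.0]
force: [0.4, 0.6, -0.5]
grip_width: 55.7
grip_force: 20.0
```

play_rows(motion=[{"travel": [1.5, 30, 0], "rotation": [0, 0, 0], "hand": 0.45}, {"travel": [0, 0, 0], "rotation": [0, 0, 0], "hand": 0.45}, {"travel": [0, 0, 15], "rotation": [0, 0, 0], "hand": 0.45}, {"travel": [0, 0, 20], "rotation": [0, 0, 0], "hand": 0.45}, {"travel": [0, 0, 15], "rotation": [0, 0, 0], "hand": 0.45}])

```text
t: 33.58
tool_pos: [621.0, 10.4, 73.7]
tool_rot: [0.999, -0.051, -0.001, -0.0]
force: [0.0, 0.3, -0.8]
grip_width: 55.2
grip_force: 20.0
```

play_rows(motion=[{"travel": [0, 0, 0], "rotation": [0, 0, 0], "hand": 0.45}, {"travel": [0, 0, 0], "rotation": [0, 0, 0], "hand": 0.45}, {"travel": [0, 0, 0], "rotation": [0, 0, 0], "hand": 0.45}, {"travel": [0, 0, 0], "rotation": [0, 0, 0], "hand": 0.45}, {"travel": [0, 0, 0], "rotation": [0, 0, 0], "hand": 0.45}])

```text
t: 34.0
tool_pos: [622.3, 10.3, 76.6]
tool_rot: [0.999, -0.051, 0.001, -0.0]
force: [0.6, -0.3, -0.7]
grip_width: 55.6
grip_force: 20.0
```

```bash
python3 plan.py 624,9,45.5,-6
```

```text
t 34.0 at [622.3  10.3  76.6] psi -5.9 tilt [ 0.001 -0.    -1.   ] w 55.6 F [ 0.6 -0.3 -0.7]
[624.    9.   45.5  -6. ] turn [-0.  -0.1  0.1] shift [ 1.8  1.1 31.1] calls 1 row [0.4 0.2 6.2]
```

play_rows(motion=[{"travel": [2, 1, 7], "rotation": [0, 0, 0], "hand": 0.45}, {"travel": [0, 0, 8], "rotation": [0, 0, 0], "hand": 0.45}, {"travel": [0, 0, 7], "rotation": [0, 0, 0], "hand": 0.45}, {"travel": [0, 0, 5], "rotation": [0, 0, 0], "hand": 0.45}, {"travel": [0, 0, 2], "rotation": [0, 0, 0], "hand": 0.45}])

```text
t: 34.42
tool_pos: [623.1, 9.0, 45.2]
tool_rot: [0.999, -0.051, -0.001, -0.0]
force: [-3.3, 0.1, 5.1]
grip_width: 55.5
grip_force: 20.0
```

play_rows(motion=[{"travel": [0, 0, 0], "rotation": [0, 0, 0], "hand": 0.45}, {"travel": [0, 0, 0], "rotation": [0, 0, 0], "hand": 0.45}, {"travel": [0, 0, 0], "rotation": [0, 0, 0], "hand": 0.45}, {"travel": [0, 0, 0], "rotation": [0, 0, 0], "hand": 0.45}, {"travel": [0, 0, 0], "rotation": [0, 0, 0], "hand": 0.45}])

```text
t: 34.83
tool_pos: [623.9, 9.0, 46.9]
tool_rot: [0.999, -0.051, 0.0, -0.0]
force: [0.0, -0.4, -0.4]
grip_width: 55.7
grip_force: 20.0
```

play_rows(motion=[{"travel": [0, 0, 1.3], "rotation": [0, 0, 0], "hand": 0.45}, {"travel": [0, 0, 0], "rotation": [0, 0, 0], "hand": 0.45}, {"travel": [0, 0, 0], "rotation": [0, 0, 0], "hand": 0.45}, {"travel": [0, 0, 0], "rotation": [0, 0, 0], "hand": 0.8}, {"travel": [0, 0, 0], "rotation": [0, 0, 0], "hand": 0.8}])

```text
t: 35.25
tool_pos: [623.8, 9.0, 45.4]
tool_rot: [0.999, -0.051, 0.0, 0.0]
force: [0.1, -0.3, 0.2]
grip_width: 65.0
grip_force: 0.0
```

play_rows(motion=[{"travel": [0, 0, 0], "rotation": [0, 0, 0], "hand": 0.8}, {"travel": [0, 0, 0], "rotation": [0, 0, 0], "hand": 0.8}, {"travel": [0, 0, -15], "rotation": [0, 0, 0], "hand": 0.8}, {"travel": [0, 0, -30], "rotation": [0, 0, 0], "hand": 0.8}, {"travel": [0, 0, -35], "rotation": [0, 0, 0], "hand": 1}])

```text
t: 35.67
tool_pos: [622.6, 9.0, 124.7]
tool_rot: [0.999, -0.051, -0.002, -0.0]
force: [0.7, 0.1, -0.3]
grip_width: 77.3
grip_force: 0.0
```

play_rows(motion=[{"travel": [-30, 0, -20], "rotation": [0, 0, 0], "hand": 1}, {"travel": [-30, 0, -20], "rotation": [0, 0, 0], "hand": 1}, {"travel": [-30, 0, -20], "rotation": [0, 0, 0], "hand": 1}, {"travel": [-30, 0, -20], "rotation": [0, 0, 0], "hand": 1}, {"travel": [-30, 0, -20], "rotation": [0, 0, 0], "hand": 1}])

```text
t: 36.08
tool_pos: [472.9, 24.5, 226.1]
tool_rot: [0.999, -0.051, 0.0, -0.0]
force: [0.9, -0.8, 1.3]
grip_width: 92.9
grip_force: 0.0
```

play_rows(motion=[{"travel": [-30, 0, 0], "rotation": [0, 0, 0], "hand": 1}, {"travel": [-30, 0, 0], "rotation": [0, 0, 0], "hand": 1}, {"travel": [-20, 0, 0], "rotation": [0, 0, 0], "hand": 1}, {"travel": [0, 0, 0], "rotation": [0, 0, 0], "hand": 1}, {"travel": [0, 0, 0], "rotation": [0, 0, 0], "hand": 1}])

```text
t: 36.5
tool_pos: [395.0, 32.6, 225.8]
tool_rot: [0.999, -0.051, 0.001, -0.0]
force: [0.7, -0.6, 0.3]
grip_width: 93.5
grip_force: 0.0
```

```bash
python3 - <<'E'
from h import *
a=ctrl.read_camera('top')[110:260,150:490];b=ctrl.read_camera('side')[110:360,150:490]
cv2.imwrite('pics/end.png',cv2.resize(np.vstack([a,b])[:,:,::-1],None,fx=1.45,fy=1.45))
E
```

```text
(no output)
```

View pics/end.png

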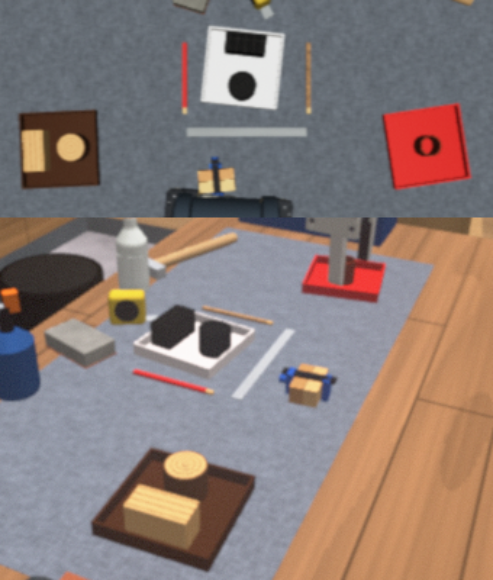

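Both views show all five pieces upright in the right trays. The charred pieces are in the white tray at (245,43) and (242,85), the pine is at (33,150) and (71,148), and the pipe is at (427,146). The glue-up has not moved and the gripper is clear.

```bash
python3 -c "
from rig import ctrl; print(ctrl.finish_job())"
```

```text
the job is handed in; nothing more can be done
None
```

All five offcuts are standing in their trays, with the pine and the pipe moved before the charred pieces; the glue-up was left in place, and the job is handed in at about 37 s.

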